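# Hang the ear defenders over the rack's rail

## Robot

A 6-joint arm with a two-finger parallel gripper is mounted at the origin on a cart in front of the work surface, level with it; the furniture and walls round the work are solid. World frame = base frame: x ahead of the robot, y to its left, z up, the work surface at z = 0. Lengths are in m, angles in rad, forces in N, time in s.
With the tool pointing down it reaches from about 0.35 to 1 m from the base axis. Payload 7.1 kg.
Tool frame: the origin (TCP) lies on the front face of the gripper's body, between the roots of the fingers; the fingertips stand 73 mm ahead of it and the grasp point (between the pads) lies 54 mm ahead of it (manip.tip_reach is the distance from the TCP to the fingertips, in m); z points along the fingers, y is the line along which they close (so a half turn about z gives the same grasp; the last joint's range is limited). The gripper opens to 85 mm and grips with 20 to 120 N. Pads are 22 mm wide; open, the fingers measure 114 mm over their backs; the gripper's body (76 mm by 85 mm) begins 54 mm behind the grasp point. The pads swing forward as they close: fully open they stand 13 mm farther back than shut.
Start: joints at [1.268, 0.423, 1.63, -0, 1.089, -0.019], TCP at [0.175, 0.6, 0.304] pointing down, gripper open.
Joint ranges: [-3, 3], [-0.9, 2.11], [0.09, 2.58], [-1.31, 4.45], [0.11, 2.69], [-2.54, 2.54]. Speed limits (rad/s): [2.39, 2.39, 3.01, 3.14, 3.14, 3.14].

## Interface

Orientations are given as a 3x3 rotation matrix whose columns are the frame's x, y, z axes.
In Python, from rig import manip gives the robot as it stands. The module is installed in compiled form; this text tells all that it offers.
- The arm moves only by the shell command python3 -m jog 'ROWS' [FORCE]. ROWS is JSON, a list of rows, each an object of numbers: "x", "y", "z": the shift along the tool's x, y, z scaled (see below); "rx", "ry", "rz": the turn, a rotation vector about the tool's x, y, z scaled (see below); "jaw": the opening, from 0 (shut) to 1 (fully open). In form: [{"x": .., "y": .., "z": .., "rx": .., "ry": .., "rz": .., "jaw": ..}, ...]. A call has exactly 10 rows; each row is the pose to reach, as a shift and turn from the pose commanded when the call began, along the tool's axes at that moment, turning the shorter way round; what a row does not reach only later rows make up. The controller multiplies each number of a shift by 30 cm and each number of a turn by 180 degrees. A row lasts 1/8 s, in which the tool goes at most 62.5 mm and 10.7 degrees, less where a joint would pass 70% of its speed; a pose out of reach is approached as far as the arm can. A call with a number of a shift or a turn outside -1 to 1 is refused whole. A call with a gripper value outside its range is refused whole. The fingers move at their own pace and stop on an object; FORCE is the grip in N (left out, the last holds). Time passes only in rows, so rows that repeat a pose let the fingers close, or fill a call up. It gives the time, the measured TCP pose, the force, the opening and the grip force at its end, in the units of the state.
- manip.read_state(): the state, without advancing time (a new reading comes with each control period).
- manip.capture(name): name is "scene" or "top"; returns a dict with "image" (400x640x3 uint8, red, green, blue), "fx", "fy", "cx", "cy" (pixels), "xyz" and "rotation" of the camera in the world. Camera axes: x right, y up, looking along -z (the intrinsics and any distortion apply to the point x, -y, -z); pixel columns grow to the right and rows downward; lengths in m; the calibration is good to about 2 mm. A picture is of the moment at which its call begins. There is no depth.
- manip.close_job(): hands the job in; it is judged then, once.
The state is a dict: "t": time; "joints": joint angles; "qvel": joint speeds; "joint_torque": joint torques, N m; "position": TCP position; "ee_rot": TCP orientation; "ft_force": force on the tool from outside, world axes, zero at the start; "moment": the same for the moment, N m; "opening": opening from 0.0 (shut) to 1.0 (fully open); "grip_force": force on a finger pad.
Only numpy, scipy, OpenCV 4.12 (cv2) and the standard library are available. Lean on these libraries where they do the work, as an engineer would, in place of code of your own. Each camera call takes 0.05 s, during which the arm holds its last target. There are 200 camera calls.

## Task

Hang the ear defenders over the horizontal rail under the rack's shelf: the band's underside resting on the rail, one cup in front of it and one behind, hanging free and square to the rail. The rail's clamp height varies, so lower the band gently until it rests on the rail before letting go; keep the ear defenders upright all the way, and do not let them drop or force them down. Leave the bottle, the tape roll and the steel test block where they stand.

Things in the scene. Friction and masses are not known exactly. Their poses are not given: they have to be found in the camera images.
- ear_defenders: Rigid grey and black ear defenders, 0.2 kg, standing like an arch on their two cups. Origin: underside, midway between the cups; z up. The arch lies in its x-z plane, 154 mm long in x, 120 high; front and back are alike. Cups at x = +-45 to +-75 mm, 56 wide in y, 50 high, 90 mm apart.
- band_centre (a point): Centre of the ear defenders' half-round band, 52 mm above the feet. The band runs round it at middle radius 62 mm in the x-z plane, 12 mm thick radially and 26 mm wide in y; it can be pinched across those 26 mm anywhere along the arc. Held weakly away from the crown it pivots between the fingers, and so it does when pushed down onto the rail.
- band_underside (a point): Underside of the ear defenders' band at its crown, 108 mm above the feet (the band's top is at 120 mm). This comes to rest on the rail.
- rack: Fixed bench rack: two posts with a shelf above and a rail between them. Origin: on the worktop under the middle of the rail; x to the rack's back, y along the rail, z up. Posts 16 mm square at x = 0, y = +-150 mm; feet at the same y, x = -70 to 110, 12 mm high; a low tie bar at x = 95 mm, 37 mm high.
- rail_lowest (a point): Mark fixed on the rack, 125 mm above its origin: where the rail's top is at its lowest setting. The rail, a round steel bar 14 mm thick along y at x = 0, free from y = -135 to 135 mm between black clamps with knobs to x = -32 mm, is clamped with its top 0 to 55 mm above this mark: see or feel the height.
- shelf_edge (a point): Middle of the lower front edge of the rack's shelf, 33 mm in front of the rail's line and 335 mm above the worktop. The shelf runs back 148 mm from here, is 340 mm long in y, 12 mm thick, with small things on it. A gripper pointing straight down over the rail hits it; one leaning back 35 to 45 degrees towards the rack's -x does not.
- etchant: Brown dropper bottle, 46 mm in diameter, 120 mm high; origin under its centre. To be left alone.
- tape_roll: Black roll of tape lying flat, 57x54 mm, 19 mm high; origin under its centre. To be left alone.
- test_block: Round steel hardness test block, 60 mm in diameter, 16 mm high; origin under its centre. To be left alone.

How it is judged:
By the outcome, as a careful person would: the job done as asked, in the order asked, and still so for the second after the job is handed in, with the robot touching nothing.
It also fails if it takes over 54 s, if anything falls off the work surface, if the arm or the gripper's body presses on something with over 40 N, if the wrist force passes 120 N, or if a joint passes its speed limit or range.

## Working session

There is one attempt and no reset: what is moved stays moved. The work goes in short steps, Python scripts to look and compute and a shell command to move; the robot and the scene stay as the last step left them, time stands still between calls to the robot, and variables do not carry over. Pictures are saved under pics/ and viewed, at most 10 in all, crops included, and the job is handed in when it is done.

```bash
mkdir -p pics
python3 - <<'E'
from rig import manip
import cv2,numpy as np,pickle
for n in("scene","top"):
    c=manip.capture(n); cv2.imwrite(f"pics/{n}0.png",c["image"][:,:,::-1]); pickle.dump(c,open(f"{n}0.pkl","wb"))
    print(n,{k:np.round(v,4).tolist() for k,v in c.items() if k!="image"})
s=manip.read_state(); print({k:np.round(v,4).tolist() for k,v in s.items()}, manip.tip_reach)
E
```

```text
scene {'fx': 386.018, 'fy': 386.018, 'cx': 317.5025, 'cy': 195.4234, 'xyz': [-0.0213, -0.6522, 0.7595], 'rotation': [[0.78, 0.3383, -0.5264], [-0.6256, 0.4402, -0.6441], [0.0138, 0.8317, 0.555]]}
top {'fx': 401.7707, 'fy': 401.7707, 'cx': 313.4927, 'cy': 200.9178, 'xyz': [0.3114, -0.0255, 1.2301], 'rotation': [[0.0751, 0.9768, -0.2007], [-0.9972, 0.0739, -0.0133], [0.0019, 0.2011, 0.9796]]}
{'t': 0.1, 'joints': [1.268, 0.4238, 1.6306, -0.0, 1.0886, -0.019], 'qvel': [-0.001, -0.0018, -0.0019, 0.0001, 0.0013, 0.0026], 'joint_torque': [0.0003, -55.8425, -28.2446, -0.0, 0.0029, -0.0], 'position': [0.1749, 0.5996, 0.3032], 'ee_rot': [[-0.96, 0.28, -0.0004], [0.28, 0.96, -0.0014], [0.0, -0.0014, -1.0]], 'ft_force': [0.1658, -0.5291, 0.3534], 'moment': [-0.0016, 0.0597, -0.0464], 'grip_force': 0.0, 'opening': 0.9975} 0.0726
```

View pics/scene0.png

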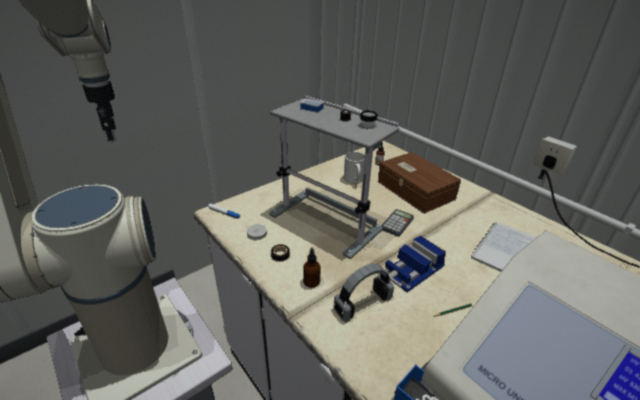

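View pics/top0.png

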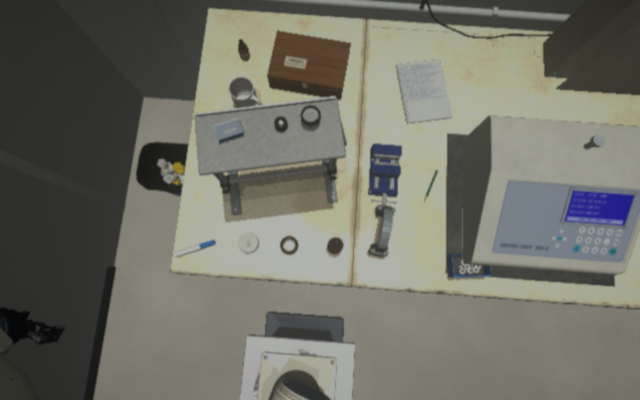

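Both views show the rack at scene (330,180), top (270,150), and the ear defenders at scene (364,290), top (382,230). Their arch runs roughly along world x, with the blue vise just behind. Zooming next.

Run:
```python
import cv2,numpy as np
s=cv2.imread("pics/scene0.png");t=cv2.imread("pics/top0.png")
a=cv2.resize(s[90:330,260:420],None,fx=2.5,fy=2.5,interpolation=cv2.INTER_CUBIC)
cv2.imwrite("pics/c1.png",a)
b=cv2.resize(t[90:270,185:415],None,fx=3.3,fy=3.3,interpolation=cv2.INTER_CUBIC)
cv2.imwrite("pics/c2.png",b)
```

```text
(no output)
```

View pics/c1.png

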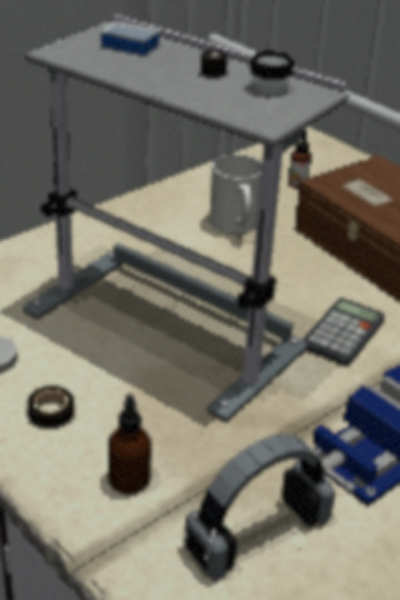

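View pics/c2.png

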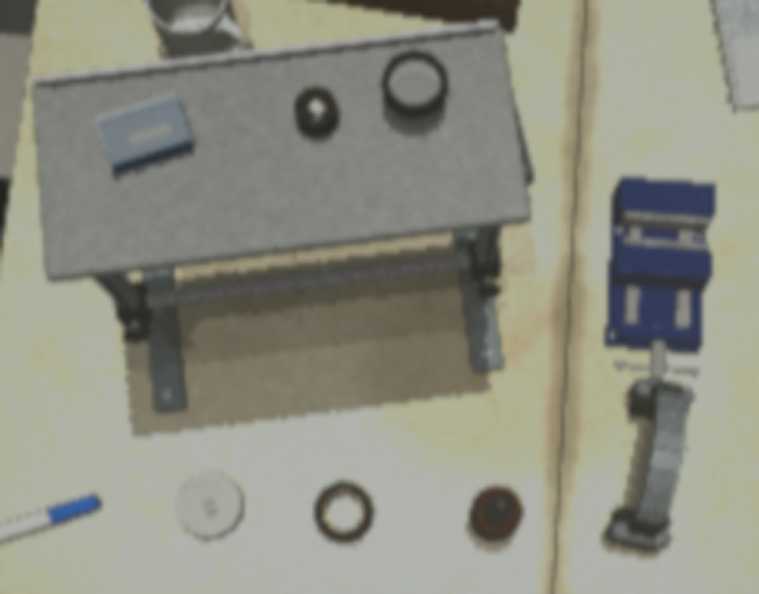

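```bash
cat > h.py <<'E'
import numpy as np,pickle
C={n:pickle.load(open(n+"0.pkl","rb")) for n in("scene","top")}
def ray(n,u,v):
    c=C[n]; R=np.array(c["rotation"]); d=R@np.array([(u-c["cx"])/c["fx"],-(v-c["cy"])/c["fy"],-1]); return np.array(c["xyz"]),d
def plane(n,u,v,z):
    o,d=ray(n,u,v); return o+d*(z-o[2])/d[2]
def s(u,v): return "scene",259.7+u/2.5,89.7+v/2.5
def t(u,v): return "top",184.65+u/3.3,89.65+v/3.3
def vplane(n,u,v,p,nrm):
    o,d=ray(n,u,v); k=((p-o[:2])@nrm)/(d[:2]@nrm); return o+d*k
def fit(L,W):  # 2D rigid fit local->world
    L=np.array(L);W=np.array(W)[:,:2]; l=L-L.mean(0);w=W-W.mean(0)
    a=np.arctan2((l[:,0]*w[:,1]-l[:,1]*w[:,0]).sum(),(l*w).sum()); R=np.array([[np.cos(a),-np.sin(a)],[np.sin(a),np.cos(a)]])
    p=W.mean(0)-R@L.mean(0); return p,a,np.linalg.norm(L@R.T+p-W,axis=1)
E
cat > m.py <<'E'
from h import *
np.set_printoptions(precision=4,suppress=True)
L=[(-.033,.17),(-.033,-.17),(.115,.17),(.115,-.17)]
for f,P in((t,[(50,278),(529,217),(35,83),(497,22)]),(s,[(28,58),(268,140),(118,15),(347,97)])):
    W=[plane(*f(*q),.347) for q in P]; print("shelf",*fit(L,W)); 
Wt=[plane(*t(*q),.347) for q in [(50,278),(529,217),(35,83),(497,22)]]
Ws=[plane(*s(*q),.347) for q in [(28,58),(268,140),(118,15),(347,97)]]
p,a,_=fit(L*2,Wt+Ws); print("rack",p,a)
x=np.array([np.cos(a),np.sin(a)])
for q in [t(150,297),t(310,279),t(470,262),s(85,209),s(165,240),s(235,268)]:
    w=vplane(*q,p,x); print("rail pt",q[0],w, "along",(w[:2]-p)@[-x[1],x[0]])
Le=[(-.075,.028),(-.075,-.028),(-.045,-.028),(.045,-.028),(.075,-.028)]
We=[plane(*s(*q),0) for q in[(182,545),(213,577),(235,560),(313,525),(333,515)]]
print("ear",np.array(We),*fit(Le,We))
for q in[(650,455),(684,455),(672,388),(690,395),(640,515),(668,520)]: print(plane(*t(*q),.115))
E
python3 m.py
```

```text
shelf [0.6012 0.0923] 0.21222090082621134 [0.0034 0.0033 0.0043 0.0037]
shelf [0.5991 0.0891] 0.17827495604414687 [0.0189 0.0059 0.0171 0.0068]
rack [0.6001 0.0907] 0.19516848513164328
rail pt top [0.574  0.223  0.1551] along 0.13491624879753783
rail pt top [0.6    0.0912 0.1535] along 0.0005483407591952485
rail pt top [ 0.6264 -0.0419  0.1488] along -0.13515081119642905
rail pt scene [0.5784 0.2008 0.1471] along 0.11222439342068403
rail pt scene [0.6033 0.0748 0.1549] along -0.016195130725217204
rail pt scene [ 0.6228 -0.0237  0.1599] along -0.11663197116877592
ear [[ 0.4157 -0.1833 -0.    ]
 [ 0.4141 -0.2307  0.    ]
 [ 0.4444 -0.229   0.    ]
 [ 0.5368 -0.2458  0.    ]
 [ 0.5627 -0.2494  0.    ]] [ 0.4913 -0.2124] -0.09780068186954609 [0.0071 0.0022 0.0069 0.0036 0.0019]
[ 0.4784 -0.2061  0.115 ]
[ 0.4806 -0.2348  0.115 ]
[ 0.5376 -0.2225  0.115 ]
[ 0.5327 -0.2381  0.115 ]
[ 0.4271 -0.1998  0.115 ]
[ 0.4247 -0.2234  0.115 ]
```

```bash
cat > m2.py <<'E'
from h import *
import cv2
np.set_printoptions(precision=4,suppress=True)
z=.153
for P in([t(150,297),t(310,279),t(470,262)],[s(85,209),s(165,240),s(235,268)]):
    W=np.array([plane(*q,z) for q in P]); d=W[-1]-W[0]; print("rail",W[:,:2].tolist(),"yaw",np.arctan2(d[0],-d[1]))
# ear mask in top: darker than cream table, low saturation
im=cv2.imread("pics/top0.png"); sub=im[195:265,360:405]; hsv=cv2.cvtColor(sub,cv2.COLOR_BGR2HSV)
g=sub.max(2); m=((g<150)).astype(np.uint8)
for r in range(8,66,3):
    c=np.where(m[r])[0]
    if len(c): print(r+195,c.min()+360,c.max()+360,sub[r,c].mean(0).astype(int),plane("top",(c.min()+c.max())/2+360,r+195,.11)[:2])
E
python3 m2.py
```

```text
rail [[0.5744905944159224, 0.22351634881191074], [0.6001760737332158, 0.0912739412440773], [0.6251462141669082, -0.04184018227686061]] yaw 0.1886270197341981
rail [[0.572610907887321, 0.19256428576849405], [0.605275115286837, 0.0771054421933397], [0.6301744097795153, -0.016508850355519855]] yaw 0.26867029500364814
203 382 395 [122 133 132] [ 0.5509 -0.2235]
206 376 391 [ 94 102 100] [ 0.5411 -0.2097]
209 374 395 [85 90 89] [ 0.5327 -0.2129]
212 374 394 [81 88 86] [ 0.524  -0.2118]
215 375 393 [84 91 89] [ 0.5154 -0.2122]
218 377 392 [100 108 107] [ 0.5069 -0.2139]
221 378 392 [106 113 111] [ 0.4984 -0.2157]
224 377 391 [109 117 115] [ 0.4897 -0.2132]
227 377 391 [113 121 118] [ 0.4812 -0.2135]
230 376 390 [114 121 119] [ 0.4725 -0.2111]
233 375 390 [105 113 111] [ 0.4639 -0.21  ]
236 375 389 [101 108 106] [ 0.4554 -0.209 ]
239 374 388 [ 96 103 102] [ 0.4468 -0.2065]
242 374 388 [ 96 103 100] [ 0.4384 -0.2069]
245 370 387 [78 83 81] [ 0.4296 -0.2003]
248 369 388 [73 79 77] [ 0.4212 -0.2006]
251 367 387 [80 85 84] [ 0.4126 -0.1968]
254 367 387 [86 92 91] [ 0.4043 -0.1972]
257 373 384 [103 117 120] [ 0.3964 -0.2017]
```

```bash
cat > go.py <<'E'
import numpy as np
from scipy.spatial.transform import Rotation as Ro
from rig import manip
def Rt(yaw,lean):
    z=np.array([np.sin(lean)*np.cos(yaw),np.sin(lean)*np.sin(yaw),-np.cos(lean)]); y=np.array([np.sin(yaw),-np.cos(yaw),0])
    return np.c_[np.cross(y,z),y,z]
def rows(p,R,start=None):
    """start: (p,R) else the measured pose"""
    s=manip.read_state(); p0,R0=start or (np.array(s["position"]),np.array(s["ee_rot"]))
    d=R0.T@(np.asarray(p)-p0)/.3; w=Ro.from_matrix(R0.T@R).as_rotvec()/np.pi
    print("xyz",np.round(d,3),"r",np.round(w,3)); return p,R
def tcp_for_ear(p,z,yaw,lean=np.radians(40),arc=np.radians(40)):
    """TCP pose holding ears whose origin is at p (xy), feet at z"""
    R=Rt(yaw,lean); f=np.array([np.cos(yaw),np.sin(yaw),0]); g=np.array([*p,z+.052+.062*np.cos(arc)])-f*.062*np.sin(arc)
    return g-.054*R[:,2],R
E
python3 - <<'E'
from h import *
from go import *
W=[plane(*t(*q),.012) for q in[(170,410),(488,370)]]; d=W[0]-W[1]; print(W,np.arctan2(-d[0],d[1]),"rack", fit([(-.07,.15),(-.07,-.15)],W))
P1,R1=rows([.36,.25,.38],Rt(np.radians(75),0))
P2,R2=rows([.34,-.2,.33],Rt(-.14,np.radians(40)),(P1,R1))
P3,R3=rows(*tcp_for_ear((.490,-.218),.07,-.14),(P2,R2)); print(P3)
E
```

```text
[array([0.5023723, 0.224879 , 0.012    ]), array([ 0.56266174, -0.06798117,  0.012     ])] 0.20302786032886824 rack (array([0.60107926, 0.09256343]), np.float64(0.2030278603288683), array([0.00049925, 0.00049925]))
xyz [-0.919 -0.946 -0.255] r [-0.     0.     0.493]
xyz [-1.466  0.324  0.167] r [-0.16   0.181  0.441]
xyz [-0.06  -0.01   0.468] r [0. 0. 0.]
[ 0.41616617 -0.2075952   0.21086116]
```

```bash
python3 -m jog '[{"x":-0.92,"y":-0.95,"z":-0.25,"rz":0.49,"jaw":1},{"x":-0.92,"y":-0.95,"z":-0.25,"rz":0.49,"jaw":1},{"x":-0.92,"y":-0.95,"z":-0.25,"rz":0.49,"jaw":1},{"x":-0.92,"y":-0.95,"z":-0.25,"rz":0.49,"jaw":1},{"x":-0.92,"y":-0.95,"z":-0.25,"rz":0.49,"jaw":1},{"x":-0.92,"y":-0.95,"z":-0.25,"rz":0.49,"jaw":1},{"x":-0.92,"y":-0.95,"z":-0.25,"rz":0.49,"jaw":1},{"x":-0.92,"y":-0.95,"z":-0.25,"rz":0.49,"jaw":1},{"x":-0.92,"y":-0.95,"z":-0.25,"rz":0.49,"jaw":1},{"x":-0.92,"y":-0.95,"z":-0.25,"rz":0.49,"jaw":1}]'
python3 - <<'E'
from go import *
print(np.round(manip.read_state()["joints"],3))
P2,R2=rows([.36,-.05,.36],Rt(-.14,np.radians(40)))
E
```

```text
[ 1.268  0.424  1.631 -0.     1.089 -0.019]
xyz [-1.199 -1.906 -0.187] r [-0.327  0.024  0.899]validation failed for argument at $[0]...
```

```bash
python3 -m jog '[{"x":-0.92,"y":-0.95,"z":-0.25,"rx":0,"ry":0,"rz":0.49,"jaw":1},{"x":-0.92,"y":-0.95,"z":-0.25,"rx":0,"ry":0,"rz":0.49,"jaw":1},{"x":-0.92,"y":-0.95,"z":-0.25,"rx":0,"ry":0,"rz":0.49,"jaw":1},{"x":-0.92,"y":-0.95,"z":-0.25,"rx":0,"ry":0,"rz":0.49,"jaw":1},{"x":-0.92,"y":-0.95,"z":-0.25,"rx":0,"ry":0,"rz":0.49,"jaw":1},{"x":-0.92,"y":-0.95,"z":-0.25,"rx":0,"ry":0,"rz":0.49,"jaw":1},{"x":-0.92,"y":-0.95,"z":-0.25,"rx":0,"ry":0,"rz":0.49,"jaw":1},{"x":-0.92,"y":-0.95,"z":-0.25,"rx":0,"ry":0,"rz":0.49,"jaw":1},{"x":-0.92,"y":-0.95,"z":-0.25,"rx":0,"ry":0,"rz":0.49,"jaw":1},{"x":-0.92,"y":-0.95,"z":-0.25,"rx":0,"ry":0,"rz":0.49,"jaw":1}]'
python3 - <<'E'
from go import *
print(np.round(manip.read_state()["joints"],3))
P2,R2=rows([.36,-.05,.36],Rt(-.14,np.radians(40)))
E
```

```text
t: 1.35
position: [0.36, 0.2489, 0.3787]
ee_rot: [[0.25, 0.968, -0.0], [0.968, -0.25, -0.0], [-0.0, -0.0, -1.0]]
ft_force: [0.7, -0.3, 0.4]
opening: 1.0
grip_force: 0.0
[ 0.578  0.046  1.943 -0.     1.153  0.83 ]
xyz [-0.965  0.249  0.063] r [-0.162  0.181  0.444]
```

```bash
python3 -m jog '[{"x":-0.96,"y":0.25,"z":0.06,"rx":-0.162,"ry":0.181,"rz":0.444,"jaw":1},{"x":-0.96,"y":0.25,"z":0.06,"rx":-0.162,"ry":0.181,"rz":0.444,"jaw":1},{"x":-0.96,"y":0.25,"z":0.06,"rx":-0.162,"ry":0.181,"rz":0.444,"jaw":1},{"x":-0.96,"y":0.25,"z":0.06,"rx":-0.162,"ry":0.181,"rz":0.444,"jaw":1},{"x":-0.96,"y":0.25,"z":0.06,"rx":-0.162,"ry":0.181,"rz":0.444,"jaw":1},{"x":-0.96,"y":0.25,"z":0.06,"rx":-0.162,"ry":0.181,"rz":0.444,"jaw":1},{"x":-0.96,"y":0.25,"z":0.06,"rx":-0.162,"ry":0.181,"rz":0.444,"jaw":1},{"x":-0.96,"y":0.25,"z":0.06,"rx":-0.162,"ry":0.181,"rz":0.444,"jaw":1},{"x":-0.96,"y":0.25,"z":0.06,"rx":-0.162,"ry":0.181,"rz":0.444,"jaw":1},{"x":-0.96,"y":0.25,"z":0.06,"rx":-0.162,"ry":0.181,"rz":0.444,"jaw":1}]'
python3 - <<'E'
from go import *
print(np.round(manip.read_state()["joints"],3))
P2,R2=rows(*tcp_for_ear((.490,-.218),.06,-.14))
E
```

```text
t: 2.6
position: [0.3603, -0.0479, 0.3605]
ee_rot: [[0.759, -0.137, 0.637], [-0.104, -0.991, -0.09], [0.643, 0.002, -0.766]]
ft_force: [0.6, -0.4, 1.1]
opening: 0.996
grip_force: 0.0
[-0.182 -0.285  2.4    0.084  0.33   1.456]
xyz [-0.145  0.501  0.574] r [-0.    -0.     0.001]
```

```bash
python3 -m jog '[{"x":-0.145,"y":0.5,"z":0.57,"rx":0,"ry":0,"rz":0,"jaw":1},{"x":-0.145,"y":0.5,"z":0.57,"rx":0,"ry":0,"rz":0,"jaw":1},{"x":-0.145,"y":0.5,"z":0.57,"rx":0,"ry":0,"rz":0,"jaw":1},{"x":-0.145,"y":0.5,"z":0.57,"rx":0,"ry":0,"rz":0,"jaw":1},{"x":-0.145,"y":0.5,"z":0.57,"rx":0,"ry":0,"rz":0,"jaw":1},{"x":-0.145,"y":0.5,"z":0.57,"rx":0,"ry":0,"rz":0,"jaw":1},{"x":-0.145,"y":0.5,"z":0.57,"rx":0,"ry":0,"rz":0,"jaw":1},{"x":-0.145,"y":0.5,"z":0.57,"rx":0,"ry":0,"rz":0,"jaw":1},{"x":-0.145,"y":0.5,"z":0.57,"rx":0,"ry":0,"rz":0,"jaw":1},{"x":-0.145,"y":0.5,"z":0.57,"rx":0,"ry":0,"rz":0,"jaw":1}]'
python3 - <<'E'
from go import *
import cv2
print(np.round(manip.read_state()["joints"],3))
rows(*tcp_for_ear((.490,-.218),.0,-.14))
a=manip.capture("scene")["image"][200:350,280:440,::-1]; b=manip.capture("top")["image"][170:290,330:490,::-1]
cv2.imwrite("pics/c3.png",np.hstack([cv2.resize(a,(400,375),interpolation=2),cv2.resize(b,(400,375),interpolation=2)]))
E
```

```text
t: 3.85
position: [0.4163, -0.2098, 0.2006]
ee_rot: [[0.758, -0.141, 0.636], [-0.108, -0.99, -0.092], [0.643, 0.001, -0.766]]
ft_force: [-0.2, 1.0, -0.0]
opening: 0.998
grip_force: 0.0
[-0.645  0.334  2.348  2.062  0.358 -0.918]
xyz [-0.129 -0.007  0.152] r [ 0.001 -0.    -0.   ]
```

View pics/c3.png

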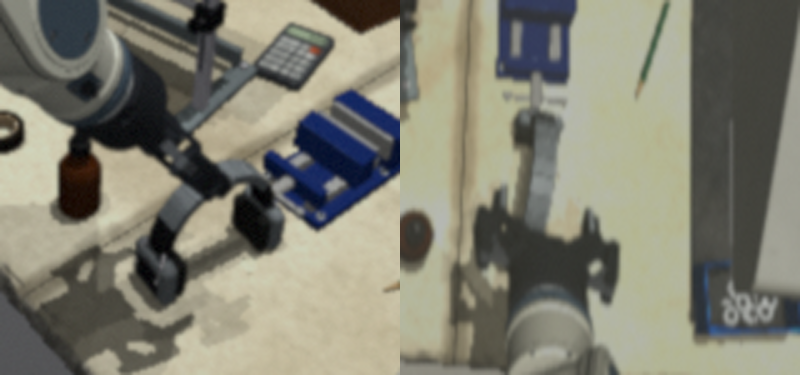

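Left (scene): fingers above the band's robot side. Right (top): fingertips at about (495,210) and (592,215) straddle the band at (540,210). I'll descend.

```bash
python3 -m jog '[{"x":-0.03,"y":0,"z":0.04,"rx":0,"ry":0,"rz":0,"jaw":1},{"x":-0.06,"y":0,"z":0.07,"rx":0,"ry":0,"rz":0,"jaw":1},{"x":-0.09,"y":0,"z":0.11,"rx":0,"ry":0,"rz":0,"jaw":1},{"x":-0.11,"y":0,"z":0.13,"rx":0,"ry":0,"rz":0,"jaw":1},{"x":-0.129,"y":-0.005,"z":0.152,"rx":0,"ry":0,"rz":0,"jaw":1},{"x":-0.129,"y":-0.005,"z":0.152,"rx":0,"ry":0,"rz":0,"jaw":1},{"x":-0.129,"y":-0.005,"z":0.152,"rx":0,"ry":0,"rz":0,"jaw":0.7},{"x":-0.129,"y":-0.005,"z":0.152,"rx":0,"ry":0,"rz":0,"jaw":0.55},{"x":-0.129,"y":-0.005,"z":0.152,"rx":0,"ry":0,"rz":0,"jaw":0.5},{"x":-0.129,"y":-0.005,"z":0.152,"rx":0,"ry":0,"rz":0,"jaw":0.5}]' 20
python3 - <<'E'
from go import *
import cv2
print(np.round(manip.read_state()["joints"],3))
rows(*tcp_for_ear((.490,-.218),.0,-.14))
a=manip.capture("scene")["image"][200:350,280:440,::-1]; b=manip.capture("top")["image"][170:290,330:490,::-1]
cv2.imwrite("pics/c4.png",np.hstack([cv2.resize(a,(400,375),interpolation=2),cv2.resize(b,(400,375),interpolation=2)]))
E
```

```text
t: 5.2
position: [0.4158, -0.2064, 0.1425]
ee_rot: [[0.758, -0.141, 0.638], [-0.107, -0.99, -0.091], [0.644, 0.0, -0.765]]
ft_force: [-0.2, 0.2, -0.1]
opening: 0.499
grip_force: 0.0
[-0.638  0.505  2.366  2.408  0.476 -1.29 ]
xyz [-0.002  0.004  0.005] r [ 0. -0. -0.]
```

View pics/c4.png

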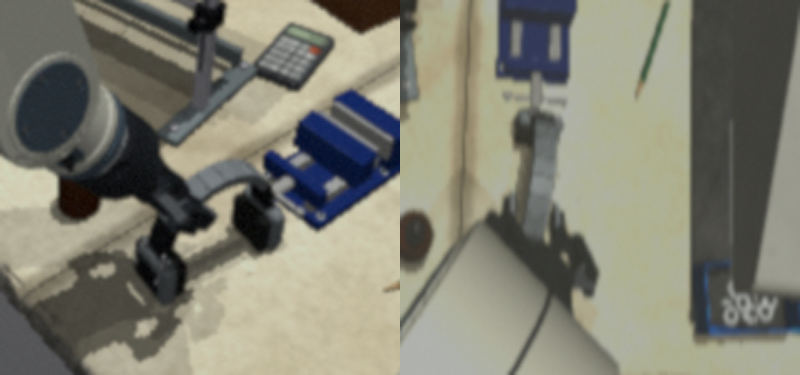

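The band sits between the fingers on its robot side. The feet haven't moved and the contact force is about zero. I'll close firmly, then lift.

```bash
python3 -m jog '[{"x":0,"y":0,"z":0,"rx":0,"ry":0,"rz":0,"jaw":0.4},{"x":0,"y":0,"z":0,"rx":0,"ry":0,"rz":0,"jaw":0.35},{"x":0,"y":0,"z":0,"rx":0,"ry":0,"rz":0,"jaw":0.3},{"x":0,"y":0,"z":0,"rx":0,"ry":0,"rz":0,"jaw":0.2},{"x":0,"y":0,"z":0,"rx":0,"ry":0,"rz":0,"jaw":0.1},{"x":0,"y":0,"z":0,"rx":0,"ry":0,"rz":0,"jaw":0},{"x":0,"y":0,"z":0,"rx":0,"ry":0,"rz":0,"jaw":0},{"x":0,"y":0,"z":0,"rx":0,"ry":0,"rz":0,"jaw":0},{"x":0,"y":0,"z":0,"rx":0,"ry":0,"rz":0,"jaw":0},{"x":0,"y":0,"z":0,"rx":0,"ry":0,"rz":0,"jaw":0}]' 100
```

```text
t: 6.55
position: [0.4157, -0.2063, 0.1423]
ee_rot: [[0.758, -0.14, 0.637], [-0.107, -0.99, -0.091], [0.644, 0.0, -0.765]]
ft_force: [-2.5, -0.4, 3.4]
opening: 0.279
grip_force: 97.9
```

```bash
python3 -m jog '[{"x":0.02,"y":0,"z":-0.024,"rx":0,"ry":0,"rz":0,"jaw":0},{"x":0.06,"y":0,"z":-0.072,"rx":0,"ry":0,"rz":0,"jaw":0},{"x":0.12,"y":0,"z":-0.143,"rx":0,"ry":0,"rz":0,"jaw":0},{"x":0.19,"y":0,"z":-0.226,"rx":0,"ry":0,"rz":0,"jaw":0},{"x":0.26,"y":0,"z":-0.31,"rx":0,"ry":0,"rz":0,"jaw":0},{"x":0.33,"y":0,"z":-0.392,"rx":0,"ry":0,"rz":0,"jaw":0},{"x":0.38,"y":0,"z":-0.452,"rx":0,"ry":0,"rz":0,"jaw":0},{"x":0.42,"y":0,"z":-0.5,"rx":0,"ry":0,"rz":0,"jaw":0},{"x":0.43,"y":0,"z":-0.51,"rx":0,"ry":0,"rz":0,"jaw":0},{"x":0.43,"y":0,"z":-0.51,"rx":0,"ry":0,"rz":0,"jaw":0}]' 100
python3 - <<'E'
from go import *
import cv2
print(np.round(manip.read_state()["joints"],3))
A=np.array([.601,.0925]); f=lambda d:A+d*np.array([np.cos(.203),np.sin(.203)])
S=rows(*tcp_for_ear(f(-.13),.2,.203)); print(S[0])
S=rows(*tcp_for_ear(f(-.03),.187,.203),S)
a=manip.capture("scene")["image"][150:330,280:440,::-1]; b=manip.capture("top")["image"][150:330,330:490,::-1]
cv2.imwrite("pics/c5.png",np.hstack([cv2.resize(a,(400,450),interpolation=2),cv2.resize(b,(400,450),interpolation=2)]))
E
```

```text
t: 7.8
position: [0.4158, -0.2059, 0.3418]
ee_rot: [[0.758, -0.14, 0.637], [-0.107, -0.99, -0.09], [0.643, -0.0, -0.766]]
ft_force: [0.3, -0.1, -2.4]
opening: 0.286
grip_force: 98.3
[-0.638 -0.014  2.245  0.873  0.412  0.347]
xyz [-0.132 -0.842 -0.107] r [ 0.07  -0.    -0.084]
[0.40063711 0.05125826 0.34086116]
xyz [0.227 0.    0.247] r [0. 0. 0.]
```

View pics/c5.png

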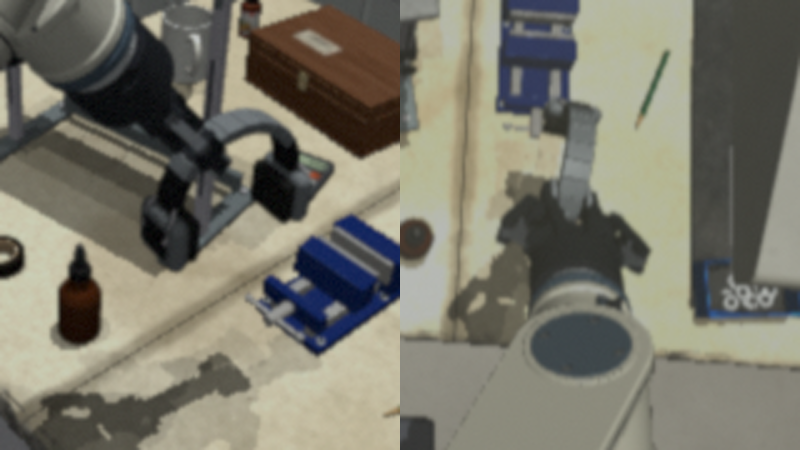

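The ear defenders are held clear of the bench. I'll check tilt and offset by casting the visible cup corners onto the cups' near side plane, which is known from the tool pose.

Run:
```python
from h import *
from go import *
s=manip.read_state(); p=np.array(s["position"]);R=np.array(s["ee_rot"])
g=p+.054*R[:,2]; n=R[:2,1]/np.linalg.norm(R[:2,1]); f=np.array([-n[1],n[0]]) 
if f[0]<0:f=-f
print("grasp",g,"expected: crown at along=.040 z=",g[2]+.0205, "feet z",g[2]-.0995)
for name,q,o in[("front -75",(178,268),.028),("front -45",(202,250),.028),("rear +45",(290,220),.028),("rear +75",(313,203),.028),("crown top near edge",(250,108),.013),("arch right outer (68)",(300,150),.013)]:
    w=vplane("scene",279.8+q[0]/2.5,149.8+q[1]/2.5,g[:2]+n*o,n); print(name,"along",round((w[:2]-g[:2])@f,4),"z",round(w[2],4))
```

```text
grasp [ 0.44989164 -0.21066126  0.29963709] expected: crown at along=.040 z= 0.3201370935047486 feet z 0.2001370935047486
front -75 along -0.0327 z 0.2067
front -45 along -0.0089 z 0.2161
rear +45 along 0.088 z 0.2084
rear +75 along 0.1131 z 0.2177
crown top near edge along 0.0384 z 0.3349
arch right outer (68) along 0.1018 z 0.2707
```

```bash
python3 -m jog '[{"x":-0.006,"y":-0.04,"z":-0.005,"rx":0.003,"ry":0,"rz":-0.004,"jaw":0},{"x":-0.02,"y":-0.12,"z":-0.015,"rx":0.01,"ry":0,"rz":-0.012,"jaw":0},{"x":-0.04,"y":-0.25,"z":-0.032,"rx":0.021,"ry":0,"rz":-0.025,"jaw":0},{"x":-0.06,"y":-0.38,"z":-0.048,"rx":0.032,"ry":0,"rz":-0.038,"jaw":0},{"x":-0.08,"y":-0.51,"z":-0.065,"rx":0.042,"ry":0,"rz":-0.05,"jaw":0},{"x":-0.1,"y":-0.64,"z":-0.081,"rx":0.053,"ry":0,"rz":-0.064,"jaw":0},{"x":-0.12,"y":-0.76,"z":-0.097,"rx":0.063,"ry":0,"rz":-0.076,"jaw":0},{"x":-0.132,"y":-0.842,"z":-0.107,"rx":0.07,"ry":0,"rz":-0.084,"jaw":0},{"x":-0.132,"y":-0.842,"z":-0.107,"rx":0.07,"ry":0,"rz":-0.084,"jaw":0},{"x":-0.132,"y":-0.842,"z":-0.107,"rx":0.07,"ry":0,"rz":-0.084,"jaw":0}]' 100
python3 - <<'E'
from go import *
import cv2
print(np.round(manip.read_state()["joints"],3))
A=np.array([.601,.0925]); f=lambda d:A+d*np.array([np.cos(.203),np.sin(.203)])
S=rows(*tcp_for_ear(f(-.13),.2,.203)); print(S[0])
S=rows(*tcp_for_ear(f(-.028),.187,.203))
a=manip.capture("scene")["image"][90:270,250:410,::-1]; b=manip.capture("top")["image"][100:280,180:340,::-1]
cv2.imwrite("pics/c6.png",np.hstack([cv2.resize(a,(400,450),interpolation=2),cv2.resize(b,(400,450),interpolation=2)]))
E
```

```text
t: 9.15
position: [0.4006, 0.051, 0.3409]
ee_rot: [[0.75, 0.202, 0.63], [0.156, -0.979, 0.129], [0.643, 0.002, -0.766]]
ft_force: [-0.2, 0.1, -1.4]
opening: 0.281
grip_force: 98.7
[ 0.038 -0.149  2.364  0.424  0.257  1.031]
xyz [-0.    -0.001  0.   ] r [0. 0. 0.]
[0.40063711 0.05125826 0.34086116]
xyz [ 0.233 -0.001  0.252] r [0. 0. 0.]
```

View pics/c6.png

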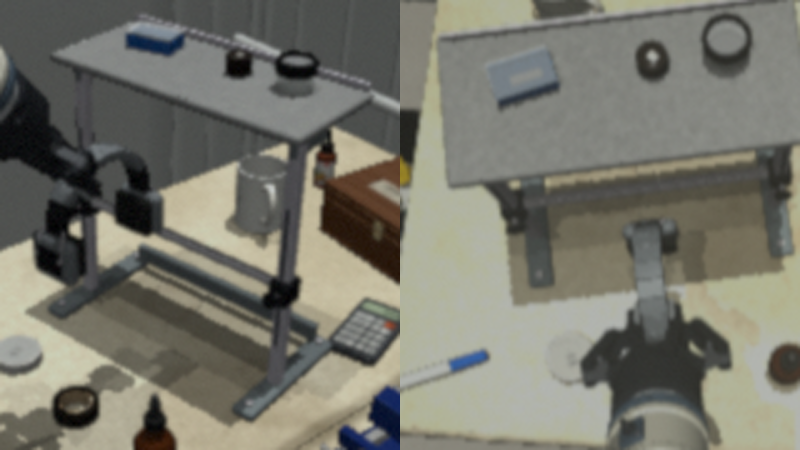

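The ear defenders are in front of the rail, square to it, with the rear cup at scene crop (138,210). I'll enter over the rail at feet height of about 0.186.

```bash
python3 -m jog '[{"x":-0.018,"y":0,"z":0.02,"rx":0,"ry":0,"rz":0,"jaw":0},{"x":-0.013,"y":0,"z":0.048,"rx":0,"ry":0,"rz":0,"jaw":0},{"x":0.02,"y":0,"z":0.076,"rx":0,"ry":0,"rz":0,"jaw":0},{"x":0.056,"y":0,"z":0.105,"rx":0,"ry":0,"rz":0,"jaw":0},{"x":0.095,"y":0,"z":0.137,"rx":0,"ry":0,"rz":0,"jaw":0},{"x":0.133,"y":0,"z":0.169,"rx":0,"ry":0,"rz":0,"jaw":0},{"x":0.172,"y":0,"z":0.201,"rx":0,"ry":0,"rz":0,"jaw":0},{"x":0.21,"y":0,"z":0.233,"rx":0,"ry":0,"rz":0,"jaw":0},{"x":0.233,"y":0,"z":0.252,"rx":0,"ry":0,"rz":0,"jaw":0},{"x":0.233,"y":0,"z":0.252,"rx":0,"ry":0,"rz":0,"jaw":0}]' 100
python3 - <<'E'
from go import *
import cv2
print(np.round(manip.read_state()["joints"],3))
A=np.array([.601,.0925]); f=lambda d:A+d*np.array([np.cos(.203),np.sin(.203)])
rows(*tcp_for_ear(f(-.028),.095,.203))
S=rows(*tcp_for_ear(f(0),.085,.203))
a=manip.capture("scene")["image"][90:270,250:410,::-1]; b=manip.capture("top")["image"][100:280,180:340,::-1]
cv2.imwrite("pics/c7.png",np.hstack([cv2.resize(a,(400,450),interpolation=2),cv2.resize(b,(400,450),interpolation=2)]))
E
```

```text
t: 10.5
position: [0.5016, 0.0716, 0.3285]
ee_rot: [[0.75, 0.201, 0.63], [0.155, -0.98, 0.128], [0.643, 0.002, -0.766]]
ft_force: [-0.1, 0.3, -2.0]
opening: 0.283
grip_force: 98.8
[0.085 0.068 2.201 0.399 0.192 1.086]
xyz [-0.201 -0.002  0.234] r [ 0.001 -0.     0.   ]
xyz [-0.151 -0.002  0.32 ] r [ 0.001 -0.     0.   ]
```

View pics/c7.png

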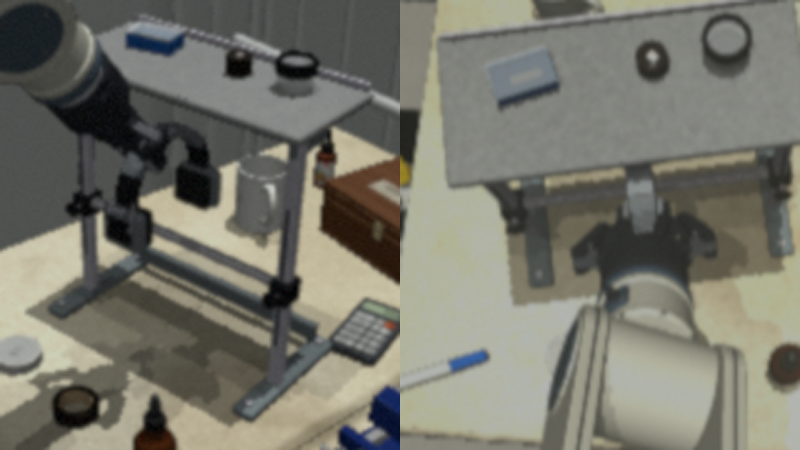

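The rear cup is past the rail at scene crop (197,185), the front cup is in front at (128,228), and nothing is touching. Next: lower, then centre over the rail.

```bash
python3 -m jog '[{"x":-0.03,"y":0,"z":0.035,"rx":0,"ry":0,"rz":0,"jaw":0},{"x":-0.07,"y":0,"z":0.082,"rx":0,"ry":0,"rz":0,"jaw":0},{"x":-0.11,"y":0,"z":0.128,"rx":0,"ry":0,"rz":0,"jaw":0},{"x":-0.15,"y":0,"z":0.175,"rx":0,"ry":0,"rz":0,"jaw":0},{"x":-0.185,"y":0,"z":0.215,"rx":0,"ry":0,"rz":0,"jaw":0},{"x":-0.2,"y":-0.001,"z":0.234,"rx":0,"ry":0,"rz":0,"jaw":0},{"x":-0.185,"y":-0.001,"z":0.26,"rx":0,"ry":0,"rz":0,"jaw":0},{"x":-0.165,"y":-0.002,"z":0.295,"rx":0,"ry":0,"rz":0,"jaw":0},{"x":-0.151,"y":-0.002,"z":0.32,"rx":0,"ry":0,"rz":0,"jaw":0},{"x":-0.151,"y":-0.002,"z":0.32,"rx":0,"ry":0,"rz":0,"jaw":0}]' 100
python3 - <<'E'
from go import *
import cv2
print(np.round(manip.read_state()["joints"],3))
A=np.array([.601,.0925])
rows(*tcp_for_ear(A,.085,.203)); rows(*tcp_for_ear(A,.065,.203))
a=manip.capture("scene")["image"][120:240,270:390,::-1]; 
cv2.imwrite("pics/c8.png",cv2.resize(a,(600,600),interpolation=2))
E
```

```text
t: 11.85
position: [0.5274, 0.0772, 0.2253]
ee_rot: [[0.751, 0.201, 0.629], [0.155, -0.98, 0.128], [0.642, 0.002, -0.767]]
ft_force: [0.7, 0.1, -1.8]
opening: 0.286
grip_force: 98.7
[ 0.094  0.325  2.224  2.553  0.123 -1.07 ]
xyz [ 0.003 -0.    -0.   ] r [0.001 0.    0.   ]
xyz [-0.04  -0.     0.051] r [0.001 0.    0.   ]
```

View pics/c8.png

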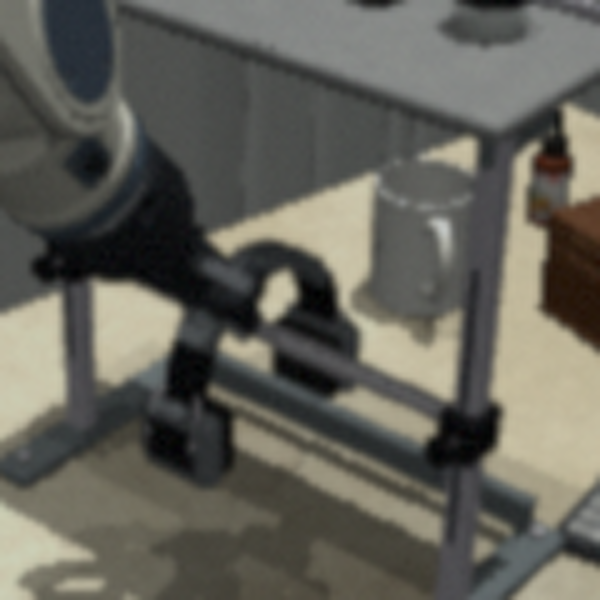

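The arch straddles the rail: the rail emerges at (265,335), the front cup is at (190,440) and the rear cup at (315,345). There is still a gap under the crown. I'll lower 18 mm, then feel for the rail.

```bash
python3 -m jog '[{"x":-0.005,"y":0,"z":0.005,"rx":0,"ry":0,"rz":0,"jaw":0},{"x":-0.01,"y":0,"z":0.01,"rx":0,"ry":0,"rz":0,"jaw":0},{"x":-0.015,"y":0,"z":0.016,"rx":0,"ry":0,"rz":0,"jaw":0},{"x":-0.019,"y":0,"z":0.021,"rx":0,"ry":0,"rz":0,"jaw":0},{"x":-0.023,"y":0,"z":0.027,"rx":0,"ry":0,"rz":0,"jaw":0},{"x":-0.027,"y":0,"z":0.032,"rx":0,"ry":0,"rz":0,"jaw":0},{"x":-0.031,"y":0,"z":0.037,"rx":0,"ry":0,"rz":0,"jaw":0},{"x":-0.035,"y":0,"z":0.042,"rx":0,"ry":0,"rz":0,"jaw":0},{"x":-0.038,"y":0,"z":0.046,"rx":0,"ry":0,"rz":0,"jaw":0},{"x":-0.038,"y":0,"z":0.046,"rx":0,"ry":0,"rz":0,"jaw":0}]' 100
python3 - <<'E'
from h import *
from go import *
s=manip.read_state();print(np.round(s["joints"],3),np.round(s["moment"],3))
rows(*tcp_for_ear([.601,.0925],s["position"][2]-.1409,.203))
p=np.array([.601,.0925]);x=np.array([np.cos(.203),np.sin(.203)])
print([round(vplane(*q,p,x)[2],4) for q in[t(150,297),t(310,279),t(470,262),s_(85,209) if 0 else ("scene",259.7+85/2.5,89.7+209/2.5),("scene",259.7+165/2.5,89.7+240/2.5),("scene",259.7+235/2.5,89.7+268/2.5)]])
E
```

```text
t: 13.15
position: [0.5276, 0.0773, 0.2078]
ee_rot: [[0.75, 0.201, 0.63], [0.155, -0.98, 0.128], [0.643, 0.002, -0.766]]
ft_force: [-0.4, 0.2, -2.5]
opening: 0.285
grip_force: 98.7
[ 0.094  0.367  2.231  2.719  0.167 -1.238] [-0.124  0.535  0.078]
xyz [ 0.001 -0.     0.001] r [ 0.001 -0.     0.   ]
[np.float64(0.1546), np.float64(0.1493), np.float64(0.1408), np.float64(0.1468), np.float64(0.1539), np.float64(0.1582)]
```

```bash
python3 -m jog '[{"x":-0.002,"y":0,"z":0.003,"rx":0,"ry":0,"rz":0,"jaw":0},{"x":-0.004,"y":0,"z":0.005,"rx":0,"ry":0,"rz":0,"jaw":0},{"x":-0.006,"y":0,"z":0.008,"rx":0,"ry":0,"rz":0,"jaw":0},{"x":-0.009,"y":0,"z":0.01,"rx":0,"ry":0,"rz":0,"jaw":0},{"x":-0.011,"y":0,"z":0.013,"rx":0,"ry":0,"rz":0,"jaw":0},{"x":-0.013,"y":0,"z":0.015,"rx":0,"ry":0,"rz":0,"jaw":0},{"x":-0.015,"y":0,"z":0.018,"rx":0,"ry":0,"rz":0,"jaw":0},{"x":-0.017,"y":0,"z":0.02,"rx":0,"ry":0,"rz":0,"jaw":0},{"x":-0.017,"y":0,"z":0.02,"rx":0,"ry":0,"rz":0,"jaw":0},{"x":-0.017,"y":0,"z":0.02,"rx":0,"ry":0,"rz":0,"jaw":0}]' 100
python3 -c "
from go import *
s=manip.read_state();print(np.round(s['moment'],3),np.round(s['ft_force'],2),s['position'][2]-.1423+.108)"
```

```text
t: 14.4
position: [0.5276, 0.0773, 0.2001]
ee_rot: [[0.75, 0.201, 0.631], [0.155, -0.98, 0.128], [0.643, 0.002, -0.765]]
ft_force: [0.2, -0.7, -2.0]
opening: 0.283
grip_force: 98.7
[-0.074  0.51  -0.015] [ 0.2  -0.7  -2.05] 0.16583759992026537
```

Not in contact yet. I'll go on in 4 mm stages.

```bash
python3 -m jog '[{"x":-0.001,"y":0,"z":0.001,"rx":0,"ry":0,"rz":0,"jaw":0},{"x":-0.002,"y":0,"z":0.003,"rx":0,"ry":0,"rz":0,"jaw":0},{"x":-0.003,"y":0,"z":0.004,"rx":0,"ry":0,"rz":0,"jaw":0},{"x":-0.004,"y":0,"z":0.005,"rx":0,"ry":0,"rz":0,"jaw":0},{"x":-0.005,"y":0,"z":0.006,"rx":0,"ry":0,"rz":0,"jaw":0},{"x":-0.006,"y":0,"z":0.008,"rx":0,"ry":0,"rz":0,"jaw":0},{"x":-0.007,"y":0,"z":0.009,"rx":0,"ry":0,"rz":0,"jaw":0},{"x":-0.009,"y":0,"z":0.01,"rx":0,"ry":0,"rz":0,"jaw":0},{"x":-0.009,"y":0,"z":0.01,"rx":0,"ry":0,"rz":0,"jaw":0},{"x":-0.009,"y":0,"z":0.01,"rx":0,"ry":0,"rz":0,"jaw":0}]' 100
python3 -c "
from go import *
s=manip.read_state();print(np.round(s['moment'],3),np.round(s['ft_force'],2),s['position'][2]-.1423+.108)"
```

```text
t: 15.65
position: [0.5275, 0.0773, 0.1961]
ee_rot: [[0.75, 0.201, 0.631], [0.155, -0.98, 0.128], [0.643, 0.002, -0.765]]
ft_force: [-0.7, -0.2, -1.6]
opening: 0.285
grip_force: 98.7
[-0.092  0.554  0.011] [-0.7  -0.2  -1.57] 0.1617789111419416
```

```bash
python3 -m jog '[{"x":-0.001,"y":0,"z":0.001,"rx":0,"ry":0,"rz":0,"jaw":0},{"x":-0.002,"y":0,"z":0.002,"rx":0,"ry":0,"rz":0,"jaw":0},{"x":-0.002,"y":0,"z":0.003,"rx":0,"ry":0,"rz":0,"jaw":0},{"x":-0.003,"y":0,"z":0.004,"rx":0,"ry":0,"rz":0,"jaw":0},{"x":-0.004,"y":0,"z":0.005,"rx":0,"ry":0,"rz":0,"jaw":0},{"x":-0.005,"y":0,"z":0.006,"rx":0,"ry":0,"rz":0,"jaw":0},{"x":-0.005,"y":0,"z":0.006,"rx":0,"ry":0,"rz":0,"jaw":0},{"x":-0.005,"y":0,"z":0.006,"rx":0,"ry":0,"rz":0,"jaw":0},{"x":-0.005,"y":0,"z":0.006,"rx":0,"ry":0,"rz":0,"jaw":0},{"x":-0.005,"y":0,"z":0.006,"rx":0,"ry":0,"rz":0,"jaw":0}]' 100
python3 -c "
from go import *
s=manip.read_state();print(np.round(s['moment'],3),np.round(s['ft_force'],2),s['position'][2]-.1423+.108)"
```

```text
t: 16.9
position: [0.5275, 0.0773, 0.1937]
ee_rot: [[0.75, 0.201, 0.631], [0.155, -0.98, 0.128], [0.643, 0.002, -0.765]]
ft_force: [0.1, -0.5, -1.1]
opening: 0.286
grip_force: 98.7
[-0.12  0.53 -0.01] [ 0.06 -0.46 -1.08] 0.1594406982448911
```

```bash
python3 -m jog '[{"x":-0.001,"y":0,"z":0.001,"rx":0,"ry":0,"rz":0,"jaw":0},{"x":-0.001,"y":0,"z":0.001,"rx":0,"ry":0,"rz":0,"jaw":0},{"x":-0.002,"y":0,"z":0.002,"rx":0,"ry":0,"rz":0,"jaw":0},{"x":-0.002,"y":0,"z":0.003,"rx":0,"ry":0,"rz":0,"jaw":0},{"x":-0.003,"y":0,"z":0.004,"rx":0,"ry":0,"rz":0,"jaw":0},{"x":-0.003,"y":0,"z":0.004,"rx":0,"ry":0,"rz":0,"jaw":0},{"x":-0.003,"y":0,"z":0.004,"rx":0,"ry":0,"rz":0,"jaw":0},{"x":-0.003,"y":0,"z":0.004,"rx":0,"ry":0,"rz":0,"jaw":0},{"x":-0.003,"y":0,"z":0.004,"rx":0,"ry":0,"rz":0,"jaw":0},{"x":-0.003,"y":0,"z":0.004,"rx":0,"ry":0,"rz":0,"jaw":0}]' 100
python3 -c "
from go import *
s=manip.read_state();print(np.round(s['moment'],3),np.round(s['ft_force'],2),s['position'][2]-.1423+.108)"
```

```text
t: 18.15
position: [0.5276, 0.0773, 0.1923]
ee_rot: [[0.75, 0.201, 0.631], [0.155, -0.98, 0.128], [0.644, 0.002, -0.765]]
ft_force: [0.3, -0.2, -1.6]
opening: 0.285
grip_force: 98.7
[-0.108  0.599 -0.035] [ 0.25 -0.19 -1.58] 0.15799290582408493
```

Still free. Next 3 mm.

```bash
python3 -m jog '[{"x":-0.001,"y":0,"z":0.001,"rx":0,"ry":0,"rz":0,"jaw":0},{"x":-0.002,"y":0,"z":0.002,"rx":0,"ry":0,"rz":0,"jaw":0},{"x":-0.002,"y":0,"z":0.003,"rx":0,"ry":0,"rz":0,"jaw":0},{"x":-0.003,"y":0,"z":0.004,"rx":0,"ry":0,"rz":0,"jaw":0},{"x":-0.004,"y":0,"z":0.005,"rx":0,"ry":0,"rz":0,"jaw":0},{"x":-0.005,"y":0,"z":0.006,"rx":0,"ry":0,"rz":0,"jaw":0},{"x":-0.006,"y":0,"z":0.007,"rx":0,"ry":0,"rz":0,"jaw":0},{"x":-0.006,"y":0,"z":0.007,"rx":0,"ry":0,"rz":0,"jaw":0},{"x":-0.006,"y":0,"z":0.007,"rx":0,"ry":0,"rz":0,"jaw":0},{"x":-0.006,"y":0,"z":0.007,"rx":0,"ry":0,"rz":0,"jaw":0}]' 100
python3 -c "
from go import *
s=manip.read_state();print(np.round(s['moment'],3),np.round(s['ft_force'],2),s['position'][2]-.1423+.108)"
```

```text
t: 19.4
position: [0.5276, 0.0773, 0.1895]
ee_rot: [[0.75, 0.201, 0.631], [0.155, -0.98, 0.128], [0.643, 0.002, -0.765]]
ft_force: [0.1, 0.6, -2.0]
opening: 0.283
grip_force: 98.8
[-0.16   0.569  0.023] [ 0.05  0.58 -2.  ] 0.1551952087093929
```

```bash
python3 -m jog '[{"x":-0.001,"y":0,"z":0.001,"rx":0,"ry":0,"rz":0,"jaw":0},{"x":-0.002,"y":0,"z":0.002,"rx":0,"ry":0,"rz":0,"jaw":0},{"x":-0.002,"y":0,"z":0.003,"rx":0,"ry":0,"rz":0,"jaw":0},{"x":-0.003,"y":0,"z":0.004,"rx":0,"ry":0,"rz":0,"jaw":0},{"x":-0.004,"y":0,"z":0.005,"rx":0,"ry":0,"rz":0,"jaw":0},{"x":-0.005,"y":0,"z":0.006,"rx":0,"ry":0,"rz":0,"jaw":0},{"x":-0.006,"y":0,"z":0.007,"rx":0,"ry":0,"rz":0,"jaw":0},{"x":-0.006,"y":0,"z":0.007,"rx":0,"ry":0,"rz":0,"jaw":0},{"x":-0.006,"y":0,"z":0.007,"rx":0,"ry":0,"rz":0,"jaw":0},{"x":-0.006,"y":0,"z":0.007,"rx":0,"ry":0,"rz":0,"jaw":0}]' 100
python3 -c "
from go import *
s=manip.read_state();print(np.round(s['moment'],3),np.round(s['ft_force'],2),s['position'][2]-.1423+.108)"
```

```text
t: 20.65
position: [0.5284, 0.0774, 0.1878]
ee_rot: [[0.747, 0.201, 0.633], [0.155, -0.98, 0.129], [0.646, 0.002, -0.763]]
ft_force: [-4.8, -0.8, 8.8]
opening: 0.286
grip_force: 100.1
[ 0.165 -0.503 -0.008] [-4.83 -0.81  8.78] 0.15354281511514645
```

Contact: about +10 N vertical, so the band is on the rail with its top near z = 0.154. I'll ease off the overpress.

```bash
python3 -m jog '[{"x":0.001,"y":0,"z":-0.001,"rx":0,"ry":0,"rz":0,"jaw":0},{"x":0.002,"y":0,"z":-0.002,"rx":0,"ry":0,"rz":0,"jaw":0},{"x":0.002,"y":0,"z":-0.003,"rx":0,"ry":0,"rz":0,"jaw":0},{"x":0.002,"y":0,"z":-0.003,"rx":0,"ry":0,"rz":0,"jaw":0},{"x":0.002,"y":0,"z":-0.003,"rx":0,"ry":0,"rz":0,"jaw":0},{"x":0.002,"y":0,"z":-0.003,"rx":0,"ry":0,"rz":0,"jaw":0},{"x":0.002,"y":0,"z":-0.003,"rx":0,"ry":0,"rz":0,"jaw":0},{"x":0.002,"y":0,"z":-0.003,"rx":0,"ry":0,"rz":0,"jaw":0},{"x":0.002,"y":0,"z":-0.003,"rx":0,"ry":0,"rz":0,"jaw":0},{"x":0.002,"y":0,"z":-0.003,"rx":0,"ry":0,"rz":0,"jaw":0}]' 100
python3 -c "
from go import *
s=manip.read_state();print(np.round(s['moment'],3),np.round(s['ft_force'],2),s['position'][2]-.1423+.108)
rows(*tcp_for_ear([.601,.0925],s['position'][2]-.1409,.203))"
```

```text
t: 21.9
position: [0.5282, 0.0774, 0.1884]
ee_rot: [[0.748, 0.201, 0.632], [0.155, -0.98, 0.129], [0.645, 0.002, -0.764]]
ft_force: [0.5, -0.3, 5.4]
opening: 0.288
grip_force: 99.4
[ 0.123 -0.504  0.043] [ 0.55 -0.26  5.41] 0.1540728870043887
xyz [-0.001 -0.    -0.   ] r [ 0.001 -0.001  0.   ]
```

```bash
python3 -m jog '[{"x":0.001,"y":0,"z":-0.001,"rx":0,"ry":0,"rz":0,"jaw":0},{"x":0.001,"y":0,"z":-0.0015,"rx":0,"ry":0,"rz":0,"jaw":0},{"x":0.001,"y":0,"z":-0.0015,"rx":0,"ry":0,"rz":0,"jaw":0},{"x":0.001,"y":0,"z":-0.0015,"rx":0,"ry":0,"rz":0,"jaw":0},{"x":0.001,"y":0,"z":-0.0015,"rx":0,"ry":0,"rz":0,"jaw":0},{"x":0.001,"y":0,"z":-0.0015,"rx":0,"ry":0,"rz":0,"jaw":0},{"x":0.001,"y":0,"z":-0.0015,"rx":0,"ry":0,"rz":0,"jaw":0},{"x":0.001,"y":0,"z":-0.0015,"rx":0,"ry":0,"rz":0,"jaw":0},{"x":0.001,"y":0,"z":-0.0015,"rx":0,"ry":0,"rz":0,"jaw":0},{"x":0.001,"y":0,"z":-0.0015,"rx":0,"ry":0,"rz":0,"jaw":0}]' 100
python3 -c "
from go import *
s=manip.read_state();print(np.round(s['moment'],3),np.round(s['ft_force'],2),s['position'][2]-.1423+.108)"
```

```text
t: 23.15
position: [0.5277, 0.0773, 0.1886]
ee_rot: [[0.749, 0.201, 0.631], [0.155, -0.98, 0.128], [0.644, 0.002, -0.765]]
ft_force: [4.9, 2.6, 5.4]
opening: 0.283
grip_force: 99.0
[ 0.281 -0.904 -0.023] [4.91 2.64 5.41] 0.15433259766296198
```

```bash
python3 -m jog '[{"x":0.001,"y":0,"z":0,"rx":0,"ry":0,"rz":0,"jaw":0},{"x":0.002,"y":0,"z":-0.0005,"rx":0,"ry":0,"rz":0,"jaw":0},{"x":0.002,"y":0,"z":-0.0005,"rx":0,"ry":0,"rz":0,"jaw":0},{"x":0.002,"y":0,"z":-0.0005,"rx":0,"ry":0,"rz":0,"jaw":0},{"x":0.002,"y":0,"z":-0.0005,"rx":0,"ry":0,"rz":0,"jaw":0},{"x":0.002,"y":0,"z":-0.0005,"rx":0,"ry":0,"rz":0,"jaw":0},{"x":0.002,"y":0,"z":-0.0005,"rx":0,"ry":0,"rz":0,"jaw":0},{"x":0.002,"y":0,"z":-0.0005,"rx":0,"ry":0,"rz":0,"jaw":0},{"x":0.002,"y":0,"z":-0.0005,"rx":0,"ry":0,"rz":0,"jaw":0},{"x":0.002,"y":0,"z":-0.0005,"rx":0,"ry":0,"rz":0,"jaw":0}]' 100
python3 -c "
from go import *
s=manip.read_state();print(np.round(s['moment'],3),np.round(s['ft_force'],2),s['position'][2]-.1423+.108)"
```

```text
t: 24.4
position: [0.5277, 0.0773, 0.1888]
ee_rot: [[0.75, 0.201, 0.63], [0.155, -0.98, 0.128], [0.643, 0.002, -0.766]]
ft_force: [2.9, 0.6, 4.0]
opening: 0.283
grip_force: 99.0
[ 0.133 -0.639 -0.084] [2.88 0.6  3.95] 0.15446502143900487
```

```bash
python3 -m jog '[{"x":0.001,"y":0,"z":-0.001,"rx":0,"ry":0,"rz":0,"jaw":0},{"x":0.001,"y":0,"z":-0.001,"rx":0,"ry":0,"rz":0,"jaw":0},{"x":0.001,"y":0,"z":-0.001,"rx":0,"ry":0,"rz":0,"jaw":0.28},{"x":0.001,"y":0,"z":-0.001,"rx":0,"ry":0,"rz":0,"jaw":0.3},{"x":0.001,"y":0,"z":-0.001,"rx":0,"ry":0,"rz":0,"jaw":0.33},{"x":0.001,"y":0,"z":-0.001,"rx":0,"ry":0,"rz":0,"jaw":0.36},{"x":0.001,"y":0,"z":-0.001,"rx":0,"ry":0,"rz":0,"jaw":0.4},{"x":0.001,"y":0,"z":-0.001,"rx":0,"ry":0,"rz":0,"jaw":0.45},{"x":0.001,"y":0,"z":-0.001,"rx":0,"ry":0,"rz":0,"jaw":0.5},{"x":0.001,"y":0,"z":-0.001,"rx":0,"ry":0,"rz":0,"jaw":0.55}]' 20
python3 - <<'E'
from go import *
import cv2
s=manip.read_state();print(np.round(s['moment'],3),np.round(s['ft_force'],2))
cv2.imwrite("pics/d1.png",manip.capture("scene")["image"][:,:,::-1])
E
```

```text
t: 25.65
position: [0.5277, 0.0773, 0.1892]
ee_rot: [[0.75, 0.201, 0.631], [0.155, -0.98, 0.128], [0.643, 0.002, -0.766]]
ft_force: [0.7, -0.4, 0.2]
opening: 0.552
grip_force: 0.0
[-0.086  0.307 -0.002] [ 0.66 -0.43  0.15]
```

```bash
python3 -m jog '[{"x":0,"y":0,"z":-0.01,"rx":0,"ry":0,"rz":0,"jaw":0.6},{"x":0,"y":0,"z":-0.03,"rx":0,"ry":0,"rz":0,"jaw":0.6},{"x":0,"y":0,"z":-0.06,"rx":0,"ry":0,"rz":0,"jaw":0.6},{"x":0,"y":0,"z":-0.1,"rx":0,"ry":0,"rz":0,"jaw":0.6},{"x":0,"y":0,"z":-0.16,"rx":0,"ry":0,"rz":0,"jaw":0.6},{"x":0,"y":0,"z":-0.23,"rx":0,"ry":0,"rz":0,"jaw":0.6},{"x":0,"y":0,"z":-0.31,"rx":0,"ry":0,"rz":0,"jaw":0.6},{"x":0,"y":0,"z":-0.39,"rx":0,"ry":0,"rz":0,"jaw":0.6},{"x":0,"y":0,"z":-0.45,"rx":0,"ry":0,"rz":0,"jaw":0.6},{"x":0,"y":0,"z":-0.45,"rx":0,"ry":0,"rz":0,"jaw":0.6}]' 20
python3 - <<'E'
from go import *
from h import vplane
import cv2,pickle
s=manip.read_state();print(np.round(s['ft_force'],2))
c=manip.capture("scene"); d=manip.capture("scene")
cv2.imwrite("pics/d2.png",c["image"][:,:,::-1])
im=c["image"].astype(int); im0=pickle.load(open("scene0.pkl","rb"))["image"].astype(int)
print("motion",abs(im-d["image"]).max())
m=((abs(im-im0).max(2)>25)).astype(np.uint8)[140:235,270:370]
n,l,st,ce=cv2.connectedComponentsWithStats(m); print(st[1:][st[1:,4]>30]+[270,140,0,0,0])
for r in m[::2]: print("".join(".#"[v] for v in r))
E
```

```text
t: 26.95
position: [0.4506, 0.0629, 0.2832]
ee_rot: [[0.749, 0.211, 0.629], [0.155, -0.977, 0.143], [0.645, -0.01, -0.764]]
ft_force: [-0.3, 0.6, -0.3]
opening: 0.599
grip_force: 0.0
[-0.3   0.6  -0.25]
motion 56
[[270 140  38  44 694]
 [310 177  30  16 237]
 [325 190  18  16 193]
 [299 196  19  39 402]]
##..######..........................................................................................
...##.######........................................................................................
.####.#####..##.....................................................................................
####..##########....................................................................................
###..###########....................................................................................
##.##############...................................................................................
..###############...................................................................................
#################......................................................................
[... 3353 characters left out ...]
.........................#################....................................................
...................................###########......................................................
.......................................######.......................................................
.........................................##..........##.............................................
....................................#########.......#...............................................
..................................############.#....#...............................................
..................................##############..#.................................................
```

```bash
python3 -m jog '[{"x":0,"y":0,"z":-0.04,"rx":0,"ry":0,"rz":0,"jaw":0.6},{"x":0,"y":0,"z":-0.1,"rx":0,"ry":0,"rz":0,"jaw":0.6},{"x":0,"y":0,"z":-0.16,"rx":0,"ry":0,"rz":0,"jaw":0.6},{"x":0,"y":0,"z":-0.2,"rx":0,"ry":0,"rz":0,"jaw":0.6},{"x":0,"y":0,"z":-0.2,"rx":0,"ry":0,"rz":0,"jaw":0.6},{"x":0,"y":0,"z":-0.2,"rx":0,"ry":0,"rz":0,"jaw":0.6},{"x":0,"y":0,"z":-0.2,"rx":0,"ry":0,"rz":0,"jaw":0.6},{"x":0,"y":0,"z":-0.2,"rx":0,"ry":0,"rz":0,"jaw":0.6},{"x":0,"y":0,"z":-0.2,"rx":0,"ry":0,"rz":0,"jaw":0.6},{"x":0,"y":0,"z":-0.2,"rx":0,"ry":0,"rz":0,"jaw":0.6}]' 20
python3 - <<'E'
from go import *
from h import vplane,C
import cv2
c=manip.capture("scene"); d=manip.capture("scene")
im=c["image"].astype(int); im0=C["scene"]["image"].astype(int)
q=abs(im-d["image"]).max(2); print("motion ears",q[175:235,298:345].max(),"elsewhere",q[250:,400:].max(),"vs d2",abs(im-cv2.imread("pics/d2.png")[:,:,::-1])[175:235,298:345].mean())
A=np.array([.601,.0925]);f=np.array([np.cos(.203),np.sin(.203)]);n=np.array([f[1],-f[0]])
for k,u in(("front -75",(315,226)),("front -45",(318,222)),("rear 45",(333,205.5)),("rear 75",(341,203))):
    w=vplane("scene",*u,A+n*.028,n); print(k,round((w[:2]-A)@f,4),round(w[2],4))
for r in im.max(2)[176:232:1,296:346:1]: print("".join("%x"%(v//16) for v in r))
for name,(y,x,h,w) in dict(bottle=(245,300,45,25),tape=(240,265,30,30),block=(218,240,25,30)).items():
    print(name,abs(im-im0)[y:y+h,x:x+w].mean().round(1))
E
```

```text
t: 28.3
position: [0.4136, 0.0545, 0.3282]
ee_rot: [[0.749, 0.211, 0.628], [0.155, -0.977, 0.144], [0.644, -0.01, -0.765]]
ft_force: [0.6, 0.3, -0.1]
opening: 0.603
grip_force: 0.0
motion ears 14 elsewhere 11 vs d2 5.82033096926714
front -75 -0.0607 0.0456
front -45 -0.0468 0.0524
rear 45 0.0252 0.0743
rear 75 0.0674 0.0615
76555555679abbccccccccccccbbbbbbcccccccccccccb8655
a9765555556679abccccccccbba87899bbccccccccccb96555
cbb9865555545679abccccba8764444579abcccccccb976555
ccccba865555555679abba86433222223568abcccccb876655
ccccccba865555555679a85332222222223468abcccb877765
ccccccccb9876555555665433332222222223469bccb977776
cccccccccbba98655554434333332222322222369bccb98777
ccccccccccccbb986544434433332235532222236acccbb987
ccccccccccccccba85433444433323579621122248bcccccb9
ccccccccccccccba85444444333334589731111137bccccccb
ccccccccccbbbcb964444434333345567631000016accccccc
cccccccccb99aa96544444433344455554322100149bcccccc
cccbbcccb8667765444444434776555555443221137acccccc
cbbbbbbba7445544444444347aa97544555544332258bccccc
bbbbbba985333444444443358aaa97434455544443358acccc
bbbbaa877
[... 1412 characters left out ...]
999999
76665310000001233222112444444444444444444458899999
77765311000012332322112444444444444444444445689999
77776531100012222222113555544444444444444444468899
77777654211001122222113566555444444444444444445688
77777766532100122222234566665544444444444444444456
77777777654321122222355666655444444444444444444444
77777777776543222223456666544444444444444444444444
77777777777665433333566655444444444444444444444444
77777777777665544344566544444444444555544444444444
77777777666655445556665544444444445566554444444444
77777776665554444556654444444444455666555544444444
77776666554444444455555444444445556666666554444444
77766666544444444455555554444455665656666555554444
bottle 5.3
tape 23.0
block 4.8
```

Run:
```python
from h import *
c=C["scene"];R=np.array(c["rotation"])
A=np.array([.601,.0925,0]);a=.203;f=np.array([np.cos(a),np.sin(a),0]);l=np.array([-f[1],f[0],0])
def proj(w):
    d=R.T@(w-np.array(c["xyz"])); return np.round([c["cx"]-c["fx"]*d[0]/d[2],c["cy"]+c["fy"]*d[1]/d[2]],1)
for tilt in(0,np.radians(10)):
  for x,y in((-.075,.028),(-.075,-.028),(-.045,-.028),(.045,.028),(.045,-.028),(.075,-.028)):
    z=-.108; X=x*np.cos(tilt)+z*np.sin(tilt); Z=-x*np.sin(tilt)+z*np.cos(tilt)
    print(round(tilt,2),x,y,proj(A+f*X+l*y+[0,0,.1545+Z]))
import cv2
from rig import manip
im=manip.capture("top")["image"]; cv2.imwrite("pics/top9.png",im[:,:,::-1])
i0=C["top"]["image"].astype(int)
for n,(u,v) in dict(block=(248,243),tape=(289,245),bottle=(335,246)).items():
    e=abs(im.astype(int)-i0)[v-12:v+13,u-12:u+13]; print(n,e.mean().round(1),np.median(e))
    for I in(i0,im): 
        p=I.max(2)[v-12:v+13,u-12:u+13].astype(np.uint8); m=(p<110) if n!="block" else (p<185); y,x=np.where(m); print(len(x),x.mean().round(1) if len(x) else 0,y.mean().round(1) if len(x) else 0)
```

```text
0 -0.075 0.028 [297.8 220.5]
0 -0.075 -0.028 [311.9 228. ]
0 -0.045 -0.028 [318.4 223.3]
0 0.045 0.028 [322.7 203.3]
0 0.045 -0.028 [336.5 210. ]
0 0.075 -0.028 [342.2 205.8]
0.17 -0.075 0.028 [293.8 219.3]
0.17 -0.075 -0.028 [308. 227.]
0.17 -0.045 -0.028 [314.5 223.6]
0.17 0.045 0.028 [318.9 207.5]
0.17 0.045 -0.028 [332.7 214.3]
0.17 0.075 -0.028 [338.3 211.5]
block 28.9 2.0
625 12.0 12.0
625 12.0 12.0
tape 75.8 84.0
143 11.7 11.7
531 11.7 11.1
bottle 1.7 2.0
211 11.5 11.8
211 11.5 11.8
```

```bash
python3 -m jog '[{"x":0,"y":0.1,"z":0,"rx":0,"ry":0,"rz":0,"jaw":0.6},{"x":0,"y":0.2,"z":0,"rx":0,"ry":0,"rz":0,"jaw":0.6},{"x":0,"y":0.35,"z":0,"rx":0,"ry":0,"rz":0,"jaw":0.6},{"x":0,"y":0.5,"z":0,"rx":0,"ry":0,"rz":0,"jaw":0.6},{"x":0,"y":0.65,"z":0,"rx":0,"ry":0,"rz":0,"jaw":0.6},{"x":0,"y":0.8,"z":0,"rx":0,"ry":0,"rz":0,"jaw":0.6},{"x":0,"y":0.9,"z":0,"rx":0,"ry":0,"rz":0,"jaw":0.6},{"x":0,"y":0.9,"z":0,"rx":0,"ry":0,"rz":0,"jaw":0.6},{"x":0,"y":0.9,"z":0,"rx":0,"ry":0,"rz":0,"jaw":0.6},{"x":0,"y":0.9,"z":0,"rx":0,"ry":0,"rz":0,"jaw":0.6}]' 20
python3 - <<'E'
from h import *
import cv2
from rig import manip
im=manip.capture("top")["image"]; i0=C["top"]["image"].astype(int)
for n,(u,v) in dict(block=(248,243),tape=(289,245)).items():
    e=abs(im.astype(int)-i0)[v-12:v+13,u-12:u+13]; print(n,e.mean().round(1),np.median(e))
# ears from above: changed pixels near the rail
m=(abs(im.astype(int)-i0).max(2)>30)[165:215,262:300]
s=manip.capture("scene")["image"].max(2)[176:232,296:346]; 
for r in s[24:]: print("".join("%x"%(v//16) for v in r))
print()
for r in m[::2]: print("".join(".#"[v] for v in r))
E
```

```text
t: 29.7
position: [0.4702, -0.2083, 0.3255]
ee_rot: [[0.749, 0.212, 0.627], [0.156, -0.977, 0.145], [0.644, -0.011, -0.765]]
ft_force: [-0.3, 0.3, -0.4]
opening: 0.598
grip_force: 0.0
block 6.1 6.0
tape 5.2 6.0
333334688523334433367776543322100000000000122358aa
333345897411233333445567765433211100000000122359aa
233455665300112224565455677764322110000000122369aa
3344444431000011248876555567776432211100001233689a
34444443210010002589888654456777643221110012345678
44444443200000003689998886544567776533221122334556
44444443201000003799999998866545678764332222233345
44444443200000002588999999988655456876543323322233
55444444200000002456889999999986555566766543222223
55544444200000002344568899999998865545567765433222
66654444321011111233445688999999987665556678654333
66654444332212320012334556889999998887654568877643
66653344444323531001134444568888888999866555567776
66653333344444643211123444445555568899988765445677
66554222333445654321113444444444445688999986654456
66554211223334544432112444444444444456888999866544
66654310112233444432112444444444444444566899998665
66654310010123333332112344444444444444444689999886
66654210000012333332112344444444444444444469999999
76665310000001333322102344444444444444444458899999
77766310000012322222112444444444444444444445689999
77776531100012222332113555544444444444444444468899
77777654211001122332113566655444444444444444445688
77777766432100122222234666665544444444444444444456
77777777654321122233356666655444444444444444444444
77777777776543222223566666554444444444444444444444
77777777777765433333566665544444444444444444444444
77777777777765544445566554444444444555544444444444
77777777666655445556665544444444445666555444444444
77777776665554444556654444444444455666655544444444
77776666555444444455554444444445556666666554444444
77766666544444444455555554444455666665666655544444
Traceback (most recent call last):
TypeError: string indices must be integers, not 'numpy.bool'
```

```bash
python3 -c "
from rig import manip
print(manip.close_job())"
```

```text
the job is handed in; nothing more can be done
None
```

The ear defenders hang still on the rail with one cup in front and one behind, tilted perhaps 4–5° (rear cup slightly high, by pixel estimate only); I overpressed to about 10 N when feeling for the rail, eased off before letting go, left the bottle, tape roll and test block in place, and handed in at about 30 s.

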